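# Close a two-stud pastry mould

## Task

Close the pastry mould: without lifting it off the white bed, slide the wooden top block along the metal fence to the end with the two studs until its sockets drop over them, then press it down over both studs until it sits fully home and level on the bed. Leave the cup, scraper, ring cutter, wooden rest and jar where they are.

Things in the scene. Friction and masses are not known exactly. Their poses are not given: they have to be found in the camera images.
- bed: Mould bed fixed to the table, white plastic, turned up to 0.25 rad. Origin on the table; in its frame the plastic spans x -65..+65, y -220..+160 mm. y -220..0 is a flat deck 30 mm high; y 0..+160 is a lower floor 18 mm high, open at the +y end. A metal fence runs all along the +x side (see fence), two round steel studs stand on the low floor (see their points).
- fence (a point): Point of the bed on the inner face of the aluminium fence, on its top edge: bed frame x +50.6, y -110, z +50 mm; axes as the bed's. The fence is straight along the bed's y, 12 mm thick, 20 mm above the deck. When the block touches it with its long side, the sockets are in line with the studs within 0.6 mm.
- stud_big (a point): Top centre of the big stud, diameter 34 mm: bed frame x +20, y +38, z +29.7 mm (level with the deck), top edge bevelled 3 mm. A black rubber collar (radius 25 mm) sits round it, its top 4 to 6 mm below the stud's top at the start. It slides stiffly down under about 9 N, stays where it is left, and ends flush with the low floor.
- stud_small (a point): Top centre of the small stud, diameter 20 mm: bed frame x +20, y +106, z +29.7 mm, bevelled 3 mm, with a like collar (radius 16 mm, also about 9 N, 4 to 6 mm below the stud's top at the start).
- block: Loose wooden top block, 60 wide (x), 130 long (y), 45 mm high, 0.24 to 0.42 kg. Origin: centre of its underside. Two square blind sockets below, 14 mm deep: 36.5 wide at y -34 (big stud) and 22.5 wide at y +34 mm (small stud; too small for the big one). Dark discs on top mark them. Starts on the deck, centre 16 to 38 mm short of its line along the fence, up to 0.2 rad askew, +y end to the studs.
- seat (a point): Point of the bed where the block's origin lies when fully home: bed frame x +20, y +72, z +18 mm, on the low floor between the studs; axes as the bed's. The sockets have about 1.25 mm play each side. Slid over the studs, the block drops 4 to 6 mm onto the collars and catches; it must then be pressed down 6 to 8 mm more, over each stud, until it stands hard on the low floor.
- block_tail (a point): Point on the underside of the block near its -y end: block frame y -60 mm. 30 mm above the table on the deck, 18 mm when fully home.
- block_nose (a point): Point on the underside of the block near its +y end: block frame y +60 mm. 18 mm above the table when fully home.
- sauce_cup: Bystander: white cup, 70 mm across, 45 mm high, on the table on the robot's side of the bed. Origin at the centre of its base.
- scraper: Bystander: steel dough scraper with a wooden grip, about 90 x 110 x 16 mm, lying beyond the fence. Origin at the centre of the blade's underside.
- cutter: Bystander: steel ring cutter, 72 mm across, 35 mm high, standing past the bed's +y end. Origin at the centre of its foot.
- jar: Bystander: closed jar, 72 mm across, 90 mm high. Origin at the centre of its base.
- chopstick_rest: Bystander: dark wooden rest 30 x 90 x 22 mm. Origin at the centre of its underside.
There are look-alikes about, which are no part of the job. Of the things shaped like the block, the wooden one is meant.

How it is judged:
On the way:
1. the block has dropped over both studs (horizontal distance between block and seat below 0.003 m and angle between the y axis of block and the y axis of bed, either way round below 0.06 rad and z of each of block_tail, block_nose in the frame of bed below 0.0285 m), for 0.1 s.
At the end, for the whole second after the job is handed in: The block is at rest over both studs, its origin within 3 mm (horizontally) of the seat, in line with the bed within 0.06 rad, and both of its ends pressed to within 1.7 mm of fully home (block_tail and block_nose less than 19.7 mm above the table) (horizontal distance between block and seat below 0.003 m and angle between the y axis of block and the y axis of bed, either way round below 0.06 rad and z of each of block_tail, block_nose in the frame of bed below 0.0197 m and linear speed of block below 0.02 m/s); the robot touches nothing.
It fails at once if the block was lifted off the bed (15 mm above the deck) (z of block in the frame of bed above 0.045 m).
It fails at once if a bystander was moved by more than 30 mm (distance of any of sauce_cup, scraper, cutter, jar, chopstick_rest from where it was at the start of the episode above 0.03 m).
It also fails if it takes over 58 s, if anything falls off the work surface, if the arm or the gripper's body presses on something with over 40 N, if the wrist force passes 120 N, or if a joint passes its speed limit or range.

## Robot

A 7-joint arm with a two-finger parallel gripper is mounted at the origin on the work surface. World frame = base frame: x ahead of the robot, y to its left, z up, the work surface at z = 0. Lengths are in m, angles in rad, forces in N, time in s.
With the tool pointing down it reaches from about 0.35 to 0.9 m from the base axis. Payload 8.1 kg.
Tool frame: the origin (TCP) lies on the centre line of the jaws, within the pads' length; the fingertips stand 11 mm ahead of it and the grasp point (between the pads) lies 8 mm behind it (r.tip_reach is the distance from the TCP to the fingertips, in m); z points along the fingers, y is the line along which they close (so a half turn about z gives the same grasp; the last joint's range is limited). The gripper opens to 92 mm and grips with 3 to 60 N. Pads are 19 mm wide; open, the fingers measure 130 mm over their backs; the gripper's body (75 mm by 190 mm) begins 47 mm behind the grasp point.
Start: joints at [1.131, 0.434, 0.025, 1.573, -0.012, 1.134, -0.075], TCP at [0.207, -0.59, 0.213] pointing down, gripper open.
Joint ranges: [-2.62, 2.62], [-0.44, 2.09], [-1.27, 1.32], [0.08, 2.57], [-1.32, 4.46], [0.12, 2], [-2.74, 2.74]. Speed limits (rad/s): [2.22, 2.22, 3.01, 3.01, 3.14, 3.14, 3.14].

## Interface

Orientations are given as a rotation vector (axis times angle).
In Python, from workcell import r gives the robot as it stands. Calls block until the motion is done:
- r.move_to(position, orientation): joint-space move of the TCP to a pose.
- r.servo_line(position, rotation=None, rate=0.15, force_limit=None): straight line of the TCP; rotation=None keeps the orientation; rate is the mean speed in m/s. With force_limit (N) it stops when the force on the tool has changed by that much, and returns True; else False.
- r.set_joints(angles): joint-space move.
- r.ungrasp() and r.grab(): open the fingers fully, or close them until they stop; the grip force is fixed at half the most.
- r.dwell(seconds).
- r.solve_ik(position, orientation): joint angles nearest the present ones, or None.
- r.observe(): the state.
- r.get_image(name): name is "scene" or "top" or "wrist"; returns the picture (384x512x3 uint8, red, green, blue); there is no depth.
- r.camera_info(name): a dict with "K" (3x3 intrinsics, pixels), "T" (4x4, takes a point from camera to world coordinates); the wrist camera has in their place "mount" (4x4, takes a point from camera to tool coordinates, whose origin is the TCP and whose axes are the flange's). Camera axes: x right, y up, looking along -z (the intrinsics and any distortion apply to the point x, -y, -z); pixel columns grow to the right and rows downward; lengths in m; the calibration is good to about 2 mm. A picture is of the moment at which its call begins: read the wrist's pose just before it. camera_info takes no time and is no camera call.
A pose or a line that the arm cannot do raises r.PlanningError and nothing moves.
- r.job_done(): hands the job in; it is judged then, once.
The state is a dict: "time_s": time; "joints": joint angles; "dq": joint speeds; "tau": joint torques, N m; "ee_pos": TCP position; "ee_rot": TCP orientation; "ft_force": force on the tool from outside, world axes, zero at the start; "ft_torque": the same for the moment, N m; "width": opening from 0.0 (shut) to 1.0 (fully open); "finger_force": force on a finger pad.
Only numpy, scipy, OpenCV 4.12 (cv2) and the standard library are available. Lean on these libraries where they do the work, as an engineer would, in place of code of your own. Each camera call takes 0.05 s, during which the arm holds its last target. There are 200 camera calls.

## Working session

There is one attempt and no reset: what is moved stays moved. The work goes in short steps, each a Python script; the robot and the scene stay as the last script left them, time stands still between calls to the robot, and variables do not carry over. Pictures are saved under pics/ and viewed, at most 10 in all, crops included, and the job is handed in when it is done.

```bash
mkdir -p pics; ls; python3 - <<'E'
from workcell import r
import cv2,numpy as np
np.set_printoptions(precision=4,suppress=True)
for n in ["top","scene"]:
    im=r.get_image(n); cv2.imwrite(f"pics/{n}0.png",cv2.resize(im[:,:,::-1],(800,600),interpolation=cv2.INTER_CUBIC)); np.save(f"{n}0.npy",im)
    i=r.camera_info(n); print(n,i)
print(r.camera_info("wrist")); s=r.observe(); print(s)
E
```

```text
pics
top {'K': array([[417.4906,   0.    , 253.0147],
       [  0.    , 417.4906, 196.8128],
       [  0.    ,   0.    ,   1.    ]]), 'T': array([[ 0.0139,  0.9945, -0.1038,  0.3781],
       [-0.9999,  0.0138, -0.0025, -0.0356],
       [-0.001 ,  0.1039,  0.9946,  1.1316],
       [ 0.    ,  0.    ,  0.    ,  1.    ]])}
scene {'K': array([[375.3929,   0.    , 255.2965],
       [  0.    , 375.3929, 190.1339],
       [  0.    ,   0.    ,   1.    ]]), 'T': array([[ 0.9008, -0.2781,  0.3335,  0.8358],
       [ 0.4339,  0.6065, -0.6662, -0.748 ],
       [-0.017 ,  0.7448,  0.667 ,  0.7619],
       [ 0.    ,  0.    ,  0.    ,  1.    ]])}
{'K': array([[343.9112,   0.    , 252.0296],
       [  0.    , 343.9112, 188.0757],
       [  0.    ,   0.    ,   1.    ]]), 'mount': array([[ 0.0003,  0.9659,  0.259 ,  0.0701],
       [ 1.    , -0.0002, -0.0004,  0.0008],
       [-0.0003,  0.259 , -0.9659, -0.1717],
       [ 0.    ,  0.    ,  0.    ,  1.    ]])}
{'time_s': 0.1, 'joints': array([ 1.1314,  0.4352,  0.025 ,  1.574 , -0.0116,  1.134 , -0.0751]), 'dq': array([-0.0022, -0.0027,  0.0018, -0.0016, -0.0014,  0.0001,  0.001 ]), 'tau': array([  0.0018, -66.9133,   0.9869, -31.5147,  -0.0608,   0.0374,
         0.    ]), 'ee_pos': array([ 0.2063, -0.5895,  0.2121]), 'ee_rot': array([-3.0959, -0.5262,  0.0006]), 'ft_force': array([ 0.573 , -0.5014, -0.6982]), 'ft_torque': array([-0.0111,  0.0339, -0.0307]), 'finger_force': 0.0, 'width': 0.999646733599689}
```

View pics/top0.png

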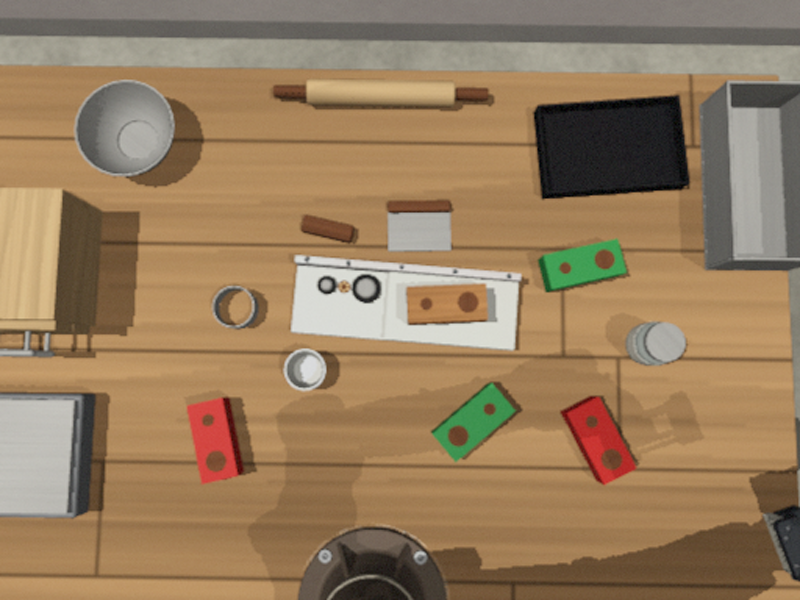

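View pics/scene0.png

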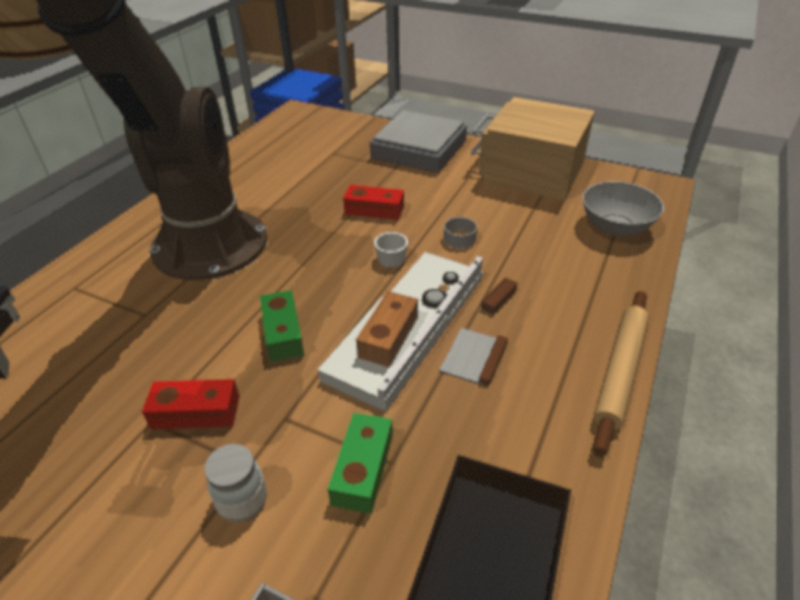

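The top view at 800x600 shows the bed around (405,303) and the studs at (327,285) and (366,288). The fence is on the upper side, and bed +y points left, which is world +y.

There are five block-shaped things: wooden (447,303) on the bed, green (583,265) and (475,421), red (215,440) and (598,440). The wooden one on the white bed fits the description. I'll confirm it in a close wrist view.

```bash
cat > h.py <<'E'
import numpy as np,cv2
from scipy.spatial.transform import Rotation as R
from workcell import r
np.set_printoptions(precision=4,suppress=True)
def ray(uv,z,K,T):
    """pixels (N,2) -> world points on plane z"""
    uv=np.atleast_2d(uv).astype(float)
    d=np.c_[(uv[:,0]-K[0,2])/K[0,0],-(uv[:,1]-K[1,2])/K[1,1],-np.ones(len(uv))]@T[:3,:3].T
    o=T[:3,3]; return o+d*((z-o[2])/d[:,2])[:,None]
def cam(n):
    i=r.camera_info(n)
    if n!="wrist": return i["K"],i["T"]
    s=r.observe(); T=np.eye(4); T[:3,:3]=R.from_rotvec(s["ee_rot"]).as_matrix(); T[:3,3]=s["ee_pos"]
    return i["K"],T@i["mount"]
def rot(a):
    """tool down, tool x along bed +y, bed turned by a about world z"""
    c,s=np.cos(a),np.sin(a)
    return R.from_matrix(np.array([[-s,c,0],[c,s,0],[0,0,-1.]])).as_rotvec()
E
python3 - <<'E'
from h import *
K,T=cam("top"); q=.64
S=ray(np.array([[366,288],[327,285]])*q,.0297,K,T); B=ray(np.array([[468,301],[426,303]])*q,.075,K,T)
print("studs",S,np.linalg.norm(S[1]-S[0])); print("discs",B,np.linalg.norm(B[1]-B[0]))
v=S[1]-S[0]; a=np.arctan2(-v[0],v[1]); print("bed yaw",a)
c=(S.mean(0)+B.mean(0))/2
p=[c[0],c[1]-.03,.24]
p0=r.observe()["ee_pos"]
r.move_to([p[0],p[1],.30],rot(a)); r.servo_line(p)
K,T=cam("wrist"); im=r.get_image("wrist"); np.savez("w1.npz",im=im,K=K,T=T)
cv2.imwrite("pics/w1.png",cv2.resize(im[:,:,::-1],(800,600),interpolation=cv2.INTER_CUBIC)); print(r.observe()["time_s"],r.observe()["ee_pos"])
E
```

```text
studs [[0.5259 0.0176 0.0297]
 [0.5301 0.0842 0.0297]] 0.06671309689073561
discs [[ 0.5007 -0.1513  0.075 ]
 [ 0.4965 -0.0828  0.075 ]] 0.06855550847913602
bed yaw -0.06359711229907355
2.9 [ 0.5139 -0.0632  0.2409]
```

View pics/w1.png

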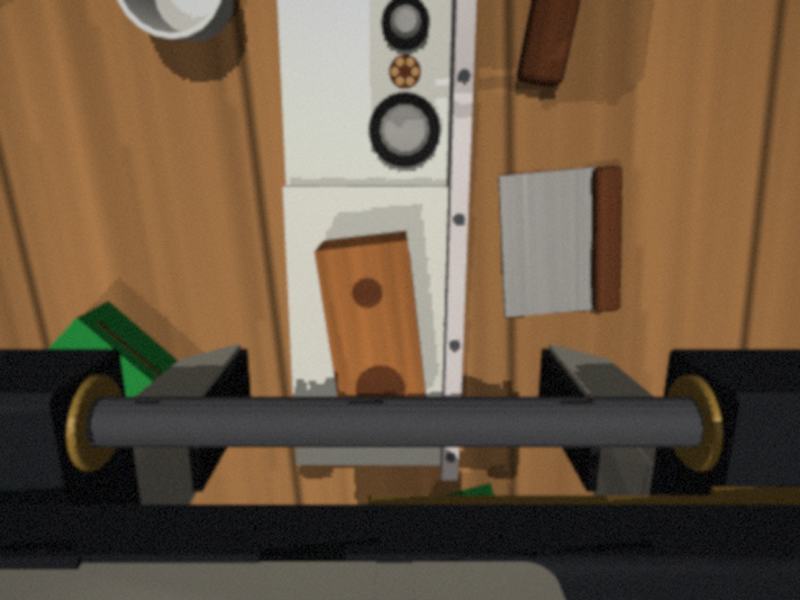

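The wrist view confirms it. The wooden block is at (370,320) on the white bed, with discs at (367,292) and (380,382). The big stud is at (405,130), the small stud at (405,20), and the fence runs along x≈455 px. I'll back off along the bed so the whole scene clears the fingers, then measure.

```bash
python3 - <<'E'
from h import *
s=r.observe(); p=s["ee_pos"].copy(); p[1]-=.09; p[2]=.28; r.servo_line(p,rot(-.0636),rate=.2); r.dwell(.3)
K,T=cam("wrist"); im=r.get_image("wrist"); np.savez("w2.npz",im=im,K=K,T=T)
cv2.imwrite("pics/w2.png",cv2.resize(im[:,:,::-1],(800,600),interpolation=cv2.INTER_CUBIC)); print(r.observe()["time_s"],T[:3,3])
hsv=cv2.cvtColor(im,cv2.COLOR_RGB2HSV)
dark=((hsv[...,2]<70)).astype(np.uint8)
cs,h=cv2.findContours(dark,cv2.RETR_CCOMP,cv2.CHAIN_APPROX_NONE)
for i,c in enumerate(cs):
    A=cv2.contourArea(c)
    if A>60 and c[:,0,1].max()<250 and len(c)>5: print("dark",A,"hole" if h[0,i,3]>=0 else "outer",cv2.fitEllipse(c))
E
```

```text
3.8917 [ 0.5193 -0.0836  0.4515]
dark 1303.0 outer ((103.02793884277344, 163.4684295654297), (30.22536277770996, 112.12230682373047), 136.84567260742188)
dark 214.5 outer ((371.23492431640625, 65.52246856689453), (3.8711812496185303, 111.45836639404297), 179.82928466796875)
dark 456.5 outer ((253.38035583496094, 5.684058666229248), (37.7349967956543, 39.69437026977539), 170.1702423095703)
```

View pics/w2.png

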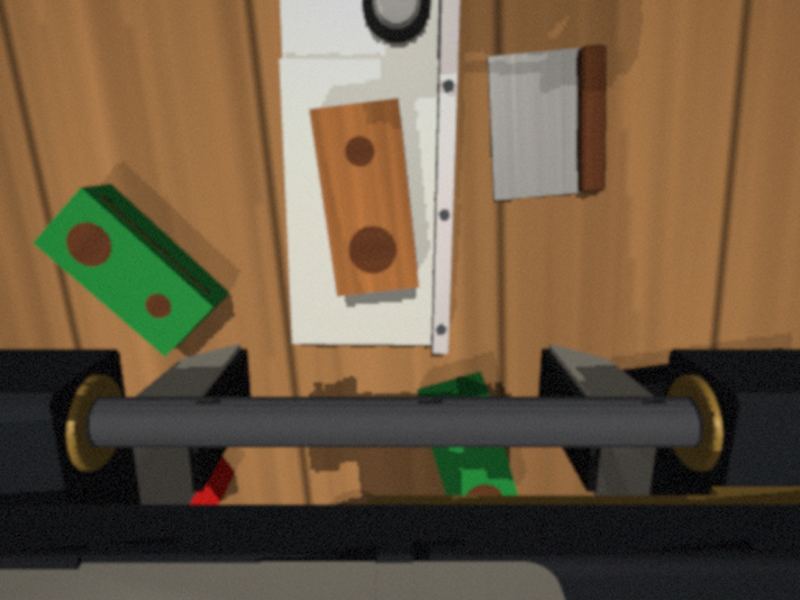

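All of the block is visible now: discs at (360,150) and (373,249), fence screws at (448,86), (444,215) and (440,329), and the deck's left edge running from (280,58) to (292,343). Next I'll compute positions from both pictures.

```bash
python3 - <<'E'
from h import *
q=.64
def load(f): d=np.load(f); return d["im"],d["K"],d["T"]
def blobs(m,seeds,amin=5):
    n,l,st,c=cv2.connectedComponentsWithStats(m.astype(np.uint8))
    out=[]
    for s in np.array(seeds)*q:
        d=np.hypot(*(c-s).T); d[0]=99; d[st[:,4]<amin]=99
        i=d.argmin(); out.append([*c[i],st[i,4],d[i]])
    return np.array(out)
for f,disc,scr in (("w2.npz",[[373,249],[360,150]],[[448,86],[444,215],[440,329]]),("w1.npz",None,[[464,76],[459,219],[454,345]])):
    im,K,T=load(f); g=im.astype(int); v=im.max(2)
    if disc:
        m=(v<120)&(g[...,0]-g[...,2]>35)
        b=blobs(m,disc,50); P=ray(b[:,:2],.075,K,T); w=P[1]-P[0]
        print("discs",b[:,2:],P[:,:2],"sep",np.linalg.norm(w),"centre",P.mean(0),"yaw",np.arctan2(-w[0],w[1]))
    m=(v<140)&(g.max(2)-g.min(2)<40)
    b=blobs(m,scr,6); P=ray(b[:,:2],.05,K,T); w=P[0]-P[-1]
    print("screws",b[:,2:],P[:,:2],"yaw",np.arctan2(-w[0],w[1]))
    # left deck edge + fence inner edge: row scans
    L=[];F=[]
    hsv=cv2.cvtColor(im,cv2.COLOR_RGB2HSV)
    wht=(hsv[...,1]<50)&(v>140)
    for y in (range(45,215,5) if disc else range(125,215,5)):
        xs=np.where(wht[y,150:300])[0]
        L.append([150+xs[0]-.5,y])
    P=ray(L,.03,K,T); c=np.polyfit(P[:,1],P[:,0],1); print("left edge yaw",np.arctan(-c[0]),"x at y=0",c[1],"res",np.std(P[:,0]-np.polyval(c,P[:,1])))
im,K,T=load("w1.npz"); g=im.max(2)
for s,hw in (([405,130],26),([405,22],20)):
    x,y=(np.array(s)*q).astype(int); y0=max(0,y-hw)
    sub=(g[y0:y+hw,x-hw:x+hw]<75).astype(np.uint8)
    cs,h=cv2.findContours(sub,cv2.RETR_CCOMP,cv2.CHAIN_APPROX_NONE)
    for i,c in enumerate(cs):
        if h[0,i,3]>=0 and len(c)>15:
            e=cv2.fitEllipse(c); ctr=np.array(e[0])+[x-hw,y0]; P=ray(ctr,.0297,K,T)[0]
            print("stud",ctr,e[1],P, "diam",np.array(e[1])/K[0,0]*np.linalg.norm(P-T[:3,3]))
E
```

```text
discs [[669.       0.6535]
 [252.       0.7771]] [[ 0.4993 -0.1502]
 [ 0.4953 -0.0824]] sep 0.06787814826662603 centre [ 0.4973 -0.1163  0.075 ] yaw 0.05842982049399347
screws [[44.      0.5779]
 [33.      0.717 ]
 [29.      0.1269]] [[ 0.5591 -0.042 ]
 [ 0.5529 -0.1316]
 [ 0.547  -0.2216]] yaw -0.06766408989716377
left edge yaw -0.06819007927596211 x at y=0 0.4403092648538336 res 0.00042124286955422583
screws [[66.      0.6451]
 [42.      0.4591]
 [34.      0.1116]] [[ 0.5652  0.0476]
 [ 0.5593 -0.0421]
 [ 0.5532 -0.1319]] yaw -0.06690232020943203
left edge yaw -0.06928667466953292 x at y=0 0.44060670017023096 res 0.0003408407998312511
stud [258.4584  82.5154] (32.57600021362305, 33.368377685546875) [0.5265 0.0187 0.0297] diam [0.0363 0.0371]
stud [259.124   12.2461] (19.810638427734375, 20.51528549194336) [0.5312 0.0866 0.0297] diam [0.0225 0.0233]
```

Every check agrees: bed yaw is -0.068, stud separation 68 mm, discs 68 mm apart, and left edge to studs 85 mm. The block is 20 mm short of its line, 171 mm from the seat along the fence, and 0.126 rad askew. I'll grip it across its width with the fingertips above the fence, square it up and bring it to the fence.

```bash
cat >> h.py <<'E'
A=-.068
U=np.array([np.cos(A),np.sin(A),0]); V=np.array([-np.sin(A),np.cos(A),0]); Z=np.array([0,0,1.])
SEAT=np.array([.5289,.0527,0])
def bed(p): d=np.asarray(p)-SEAT; return np.array([d@U,d@V,d[2]])   # relative to seat line, z from table
def W(u,v,z): return SEAT+u*U+v*V+z*Z
def st(tag=""):
    s=r.observe(); print(tag,"t",round(s["time_s"],2),"uvz mm",bed(s["ee_pos"])*1e3,"F",np.array([s["ft_force"]@U,s["ft_force"]@V,s["ft_force"][2]]),"w",round(s["width"]*92,1),"ff",round(s["finger_force"],1)); return s
E
python3 - <<'E'
from h import *
c=np.array([.4973,-.1163,0])
r.move_to(c+.16*Z,rot(.0584)); r.dwell(.2); st("above")
print(r.servo_line(c+.069*Z,rate=.08,force_limit=8)); st("down")
r.grab(); st("grab")
b=bed(r.observe()["ee_pos"])
r.servo_line(W(b[0]+.005,b[1],b[2]),rot(A),rate=.02); r.dwell(.2); s=st("square"); 
print(r.servo_line(W(.004,b[1],b[2]),rot(A),rate=.02,force_limit=6)); r.dwell(.1); st("fence")
K,T=cam("wrist"); im=r.get_image("wrist"); cv2.imwrite("pics/w3.png",im[:,:,::-1])
E
```

```text
above t 4.67 uvz mm [ -18.419  -171.3889  161.6869] F [ 0.0342 -0.5603  0.016 ] w 92.2 ff 0.0
False
down t 5.96 uvz mm [ -19.6521 -170.7847   69.4685] F [0.2441 0.4067 0.6485] w 92.3 ff 0.0
grab t 7.4 uvz mm [ -20.0543 -170.7666   69.0046] F [ 0.4303 -0.1178  0.3679] w 0.1 ff 0.0
square t 8.0 uvz mm [ -15.2061 -170.7928   68.9732] F [ 0.6172  0.5229 -0.2617] w 0.1 ff 0.0
False
fence t 9.2 uvz mm [   3.8727 -170.7573   69.0221] F [-0.8425 -0.1832 -0.7622] w 0.1 ff 0.0
```

View pics/w3.png

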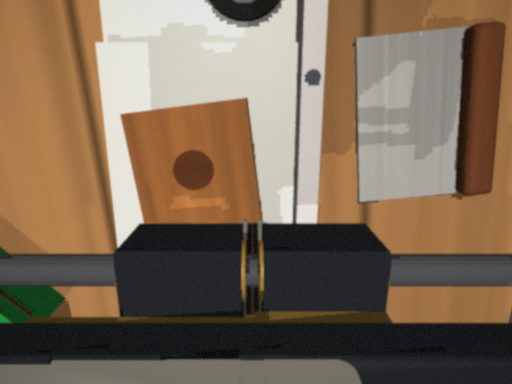

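The grip closed on nothing (width 0). In the picture the block's nose is at (185,108) and the small disc at (193,169). I need to find out where the block actually is.

```bash
python3 - <<'E'
from h import *
K,T=cam("wrist")
P=ray([[193,169],[122,114],[247,99]],.075,K,T)
for p in P: print(p,bed(p)*1e3)
print("nose width",np.linalg.norm(P[2]-P[1]),"tool z",R.from_rotvec(r.observe()["ee_rot"]).as_matrix()[:,2], r.tip_reach)
b=bed(r.observe()["ee_pos"])
r.servo_line(W(b[0],b[1],.16),rate=.1); r.servo_line(W(b[0]-.01,b[1]-.13,.28),rate=.25); r.ungrasp()
K,T=cam("wrist"); im=r.get_image("wrist"); np.savez("w4.npz",im=im,K=K,T=T); cv2.imwrite("pics/w4.png",im[:,:,::-1]); st()
E
```

```text
[ 0.4956 -0.082   0.075 ] [ -24.1087 -136.6597   75.    ]
[ 0.4651 -0.0534  0.075 ] [ -56.441  -110.2086   75.    ]
[ 0.5244 -0.0506  0.075 ] [   2.552  -103.3386   75.    ]
nose width 0.05939167802201754 tool z [-0.0001 -0.     -1.    ] 0.011
 t 12.68 uvz mm [  -6.1058 -300.7775  280.0012] F [-0.2195  0.0683  0.6121] w 92.2 ff 0.0
```

View pics/w4.png

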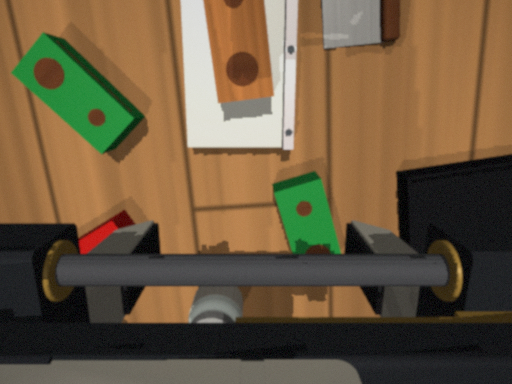

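The block hasn't moved: small disc at bed-relative (-24,-137) mm, tail disc at (243,69) px. So the fingers must have closed above its top, even though the reported tip height was 58 mm and the block top is at 75 mm. I'll check the real tip height by touching the block top lightly with closed fingers.

```bash
python3 - <<'E'
from h import *
r.grab(); r.move_to(W(-.020,-.1708,.10),rot(.0584)); r.dwell(.15); st("above")
print(r.servo_line(W(-.020,-.1708,.05),rate=.04,force_limit=4)); st("touch")
E
```

```text
above t 15.16 uvz mm [ -18.6905 -172.122   101.1775] F [-0.0224  0.5499  1.0754] w 0.3 ff 0.0
True
touch t 16.07 uvz mm [ -20.2418 -170.7479   61.4257] F [-1.0749 -0.8977  8.667 ] w 0.3 ff 4.4
```

Contact came at TCP 61 mm, where the stated tip reach predicts 86. I'll check the block top's height with the scene camera and look at the contact itself in an enlarged crop.

```bash
python3 - <<'E'
from h import *
K,T=cam("scene")
def pr(p):
    c=T[:3,:3].T@(np.array(p)-T[:3,3]); return np.array([K[0,0]*c[0]/-c[2]+K[0,2],-K[1,1]*c[1]/-c[2]+K[1,2]])
im=r.get_image("scene"); np.save("s5.npy",im)
for z in (.05,.06,.075,.085): print(z,"discs ->",pr([.4993,-.1502,z]),pr([.4953,-.0824,z]))
print("big stud",pr([.5265,.0187,.0297]),"TCP",pr(r.observe()["ee_pos"]),"expected tip",pr(r.observe()["ee_pos"]-[0,0,.011]))
i0=np.load("scene0.npy"); g=i0.astype(int)
print("seen discs approx",np.array([[376,331],[392,309]])*.64)
c=np.hstack([a[155:275,185:305,::-1] for a in (i0,im)]); cv2.imwrite("pics/s5.png",cv2.resize(c,(800,400),interpolation=cv2.INTER_CUBIC))
E
```

```text
0.05 discs -> [243.2562 218.3482] [253.1901 201.7109]
0.06 discs -> [243.109  215.6834] [253.1142 199.0587]
0.075 discs -> [242.8843 211.6174] [252.9984 195.0151]
0.085 discs -> [242.7319 208.8597] [252.9199 192.2748]
big stud [277.9515 188.1919] TCP [248.146  206.7677] expected tip [248.2676 209.6968]
seen discs approx [[240.64 211.84]
 [250.88 197.76]]
```

View pics/s5.png

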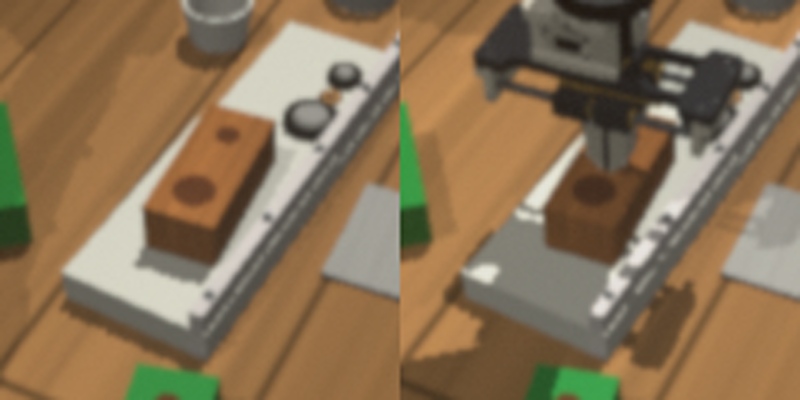

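The block top really is at 75 mm: its discs project to the seen pixels at z≈75, and the crop shows the closed tips on the block's top at crop pixel (607,170). So the tips are about 13.6 mm above the reported TCP, not 11 mm below it. I'll use that measured offset and regrip with the tips at 58 mm.

```bash
cat >> h.py <<'E'
TIP=.0136  # measured: fingertip height = TCP z + TIP
E
python3 - <<'E'
from h import *
r.servo_line(W(-.020,-.1708,.080),rate=.1); r.ungrasp(); r.dwell(.1)
hit=r.servo_line(W(-.020,-.1708,.058-TIP),rate=.05,force_limit=6); st(f"down {hit}")
if not hit:
    r.grab(); s=st("grab")
    if s["width"]*92>50:
        b=bed(s["ee_pos"])
        r.servo_line(W(b[0]+.005,b[1],b[2]),rot(A),rate=.02); r.dwell(.1); st("square")
        print(r.servo_line(W(.006,b[1],b[2]),rate=.02,force_limit=6)); st("fence")
E
```

```text
down False t 18.88 uvz mm [ -19.8212 -170.6968   44.5172] F [-0.7571 -0.269   1.3915] w 91.8 ff 0.0
grab t 19.48 uvz mm [ -20.0815 -170.8605   44.4624] F [-0.2542  0.2782  1.7915] w 59.5 ff 30.0
square t 19.98 uvz mm [ -14.9503 -170.7096   44.4934] F [-0.083   0.6114  1.3234] w 59.7 ff 30.0
True
fence t 20.27 uvz mm [ -14.8918 -170.7255   44.4539] F [-0.2074  0.1128  4.7076] w 59.6 ff 30.0
```

Gripped at 59.6 mm wide. The fence move stopped early on a small vertical force, so I'll continue in short steps and watch the sideways force.

```bash
python3 - <<'E'
from h import *
b=bed(r.observe()["ee_pos"])
r.servo_line(W(-.002,b[1],b[2]),rot(A),rate=.03); s=st("near"); f0=s["ft_force"]@U
u=-.002
while u<.006:
    u+=.0007; r.servo_line(W(u,b[1],b[2]),rot(A),rate=.02); s=r.observe(); f=s["ft_force"]@U
    print(round(u*1e3,1),bed(s["ee_pos"])[0]*1e3,round(f,1))
    if f-f0<-6: break
st("fence")
E
```

```text
near t 20.87 uvz mm [  -2.3007 -170.8629   44.4711] F [-1.8043  0.2994  5.3061] w 59.6 ff 30.0
-1.3 -2.305008508108803 -5.3
-0.6 -1.6332625361448057 -5.3
0.1 -0.8984254723494618 -6.5
0.8 -0.22192647445452837 -5.2
1.5 -0.0877280671763034 -8.1
fence t 22.12 uvz mm [  -0.0877 -170.8965   44.4703] F [-8.144  -0.6589 11.4448] w 59.7 ff 30.0
```

Fence contact is at u≈0, as measured. Now I'll slide along it, watching the forces.

```bash
python3 - <<'E'
from h import *
z=bed(r.observe()["ee_pos"])[2]; u=.001
for v in (-.12,-.06,-.008):
    r.servo_line(W(u,v,z),rot(A),rate=.06); s=st(f"v {v}"); f=s["ft_force"]@U
    u+= -.0007 if f<-12 else (.0007 if f>-4 else 0)
E
```

```text
v -0.12 t 23.11 uvz mm [  -0.1254 -121.7868   44.4651] F [-5.8882 -5.2109 10.5612] w 59.9 ff 30.0
v -0.06 t 24.26 uvz mm [ -0.1064 -61.9389  44.3298] F [-5.1348 -5.6732  8.3514] w 59.7 ff 30.0
v -0.008 t 25.27 uvz mm [-0.1115 -9.4128 44.2084] F [-4.6905 -4.1924  5.8946] w 59.6 ff 30.0
```

```bash
python3 - <<'E'
from h import *
v=-.006
while v<.008:
    r.servo_line(W(.0005,v,.0415),rot(A),rate=.02); s=r.observe(); b=bed(s["ee_pos"])*1e3
    print(round(v*1e3,1),b,s["ft_force"][2].round(1),(s["ft_force"]@V).round(1))
    if b[2]<42.4: break
    v+=.001
st("end")
E
```

```text
-6.0 [-0.0724 -8.4972 42.8108] 27.3 -8.0
-5.0 [-0.0798 -8.5063 42.7984] 29.4 -11.2
-4.0 [-0.08   -8.5123 42.8115] 30.5 -14.4
-3.0 [-0.0772 -8.4289 42.7872] 31.5 -17.7
-2.0 [-0.1042 -8.2201 42.7387] 30.4 -19.3
-1.0 [-0.0831 -7.6214 42.6876] 31.2 -19.7
0.0 [-0.0978 -6.67   42.629 ] 30.4 -21.1
1.0 [-0.1089 -4.8682 42.3269] 24.5 -18.0
end t 27.36 uvz mm [-0.1089 -4.8682 42.3269] F [ -7.1246 -17.9772  24.5106] w 60.2 ff 30.0
```

```bash
python3 - <<'E'
from h import *
v=-.003
while v<.008:
    r.servo_line(W(.0005,v,.0418),rot(A),rate=.03); s=r.observe(); b=bed(s["ee_pos"])*1e3
    print(round(v*1e3,1),b,s["ft_force"][2].round(1),(s["ft_force"]@V).round(1))
    if b[2]<41.0 or b[1]>4: break
    if s["ft_force"][2]<4: break
    v+=.001
r.dwell(.2); st("end")
im=r.get_image("wrist"); 
K,T=cam("wrist"); im=r.get_image("wrist"); np.savez("w6.npz",im=im,K=K,T=T); cv2.imwrite("pics/w6.png",im[:,:,::-1])
E
```

```text
-3.0 [-0.073  -5.1343 42.4049] 16.8 -6.8
-2.0 [-0.0758 -5.007  42.3592] 18.1 -8.9
-1.0 [-0.1024 -4.8909 42.3437] 19.5 -11.8
0.0 [-0.0634 -2.6017 41.7437] -2.9 -0.3
end t 28.59 uvz mm [-0.1687 -0.1144 41.24  ] F [-1.6658 -0.2307 -3.7945] w 59.9 ff 30.0
```

View pics/w6.png

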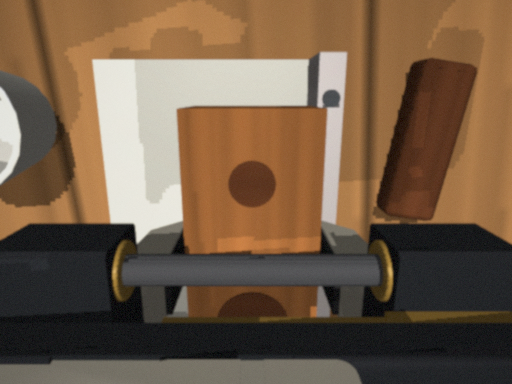

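The block is in line with the bed and the small disc is at (252,184). The upward and sliding forces vanished at v≈0, so the sockets are over the studs. A gentle push down while gripped should confirm it.

```bash
python3 - <<'E'
from h import *
d=np.load("w6.npz")
for z in (.075,.070): print("small disc",bed(ray([[252,184]],z,d["K"],d["T"])[0])*1e3)
print(r.servo_line(W(.0,.0,.0385),rot(A),rate=.03,force_limit=18)); st("push")
r.ungrasp(); r.dwell(.2); st("open")
K,T=cam("wrist"); im=r.get_image("wrist"); np.savez("w7.npz",im=im,K=K,T=T)
g=im.astype(int); m=((im.max(2)<120)&(g[...,0]-g[...,2]>35)).astype(np.uint8); m[215:]=0;m[:150]=0
n,l,s,c=cv2.connectedComponentsWithStats(m)
for i in range(1,n):
    if 300<s[i,4]<5000 and 200<c[i][0]<300: print(c[i],s[i,4],bed(ray(c[i],.070,K,T)[0])*1e3)
E
```

```text
small disc [ 0.8842 33.5511 75.    ]
small disc [ 0.8731 32.2748 70.    ]
False
push t 28.95 uvz mm [-0.2053  0.3208 38.1851] F [-1.2188 -0.4228 -5.142 ] w 59.8 ff 30.0
open t 29.87 uvz mm [-0.0077  0.0276 38.494 ] F [-0.6145 -1.1579 -0.0458] w 91.8 ff 0.0
[251.2587 182.9427] 1728 [ 0.7128 33.5335 70.    ]
```

It moved down freely with no load, so it has dropped over the studs. Now I'll press from above with closed fingers: centre first, then over each stud.

```bash
python3 - <<'E'
from h import *
r.servo_line(W(0,0,.085),rate=.1); r.grab(); 
def press(v,F=28):
    b=bed(r.observe()["ee_pos"])
    if abs(b[1]-v)>.005: r.servo_line(W(0,v,.066),rate=.12)
    r.servo_line(W(0,v,.060),rate=.06); r.dwell(.05); f0=r.observe()["ft_force"][2]
    hit=r.servo_line(W(0,v,.046),rate=.025,force_limit=F); s=st(f"press v={v} hit={hit}")
    r.servo_line(W(0,v,.066),rate=.12)
for v in (0,.034,-.034,.034): press(v)
st()
E
```

```text
press v=0 hit=True t 33.09 uvz mm [ 0.5519  0.3325 49.4158] F [-2.7375 -2.0085 10.4384] w 0.6 ff 5.2
press v=0.034 hit=True t 34.59 uvz mm [ 0.1172 33.9135 49.3886] F [-2.1186 -2.0631 11.546 ] w 0.4 ff 5.8
press v=-0.034 hit=True t 36.38 uvz mm [  0.0874 -34.0059  49.3836] F [-1.9642 -1.2703 12.6075] w 0.2 ff 5.9
press v=0.034 hit=True t 38.16 uvz mm [ 0.0967 33.9425 49.4113] F [-2.2372 -1.3826 10.7385] w 0.4 ff 5.8
 t 38.45 uvz mm [ 0.4962 34.1961 66.1896] F [ 0.4592  0.4829 -0.1925] w 0.5 ff 0.0
```

All three points stop hard at TCP 49.4 mm, which puts the block top at 63.0 mm: fully home and level. I'll retreat, check the position by camera, and hand in.

```bash
python3 - <<'E'
from h import *
r.servo_line(W(0,-.12,.28),rate=.2); r.dwell(.2)
K,T=cam("wrist"); im=r.get_image("wrist")
g=im.astype(int); m=((im.max(2)<120)&(g[...,0]-g[...,2]>35)).astype(np.uint8)
n,l,s,c=cv2.connectedComponentsWithStats(m)
for i in range(1,n):
    p=bed(ray(c[i],.063,K,T)[0])*1e3
    if s[i,4]>150 and abs(p[0])<12 and abs(p[1])<60: print(c[i],s[i,4],p)
im=im[:260,100:400,::-1]; cv2.imwrite("pics/end.png",cv2.resize(im,(600,520)))
st()
E
```

```text
[252.4899  10.8557] 298 [ 0.6029 33.4741 63.    ]
[252.1929  78.7585] 617 [  0.3471 -33.0041  63.    ]
 t 40.17 uvz mm [  -0.1572 -119.5813  279.5759] F [-0.438  -0.1298  0.8131] w 0.1 ff 0.0
```

View pics/end.png

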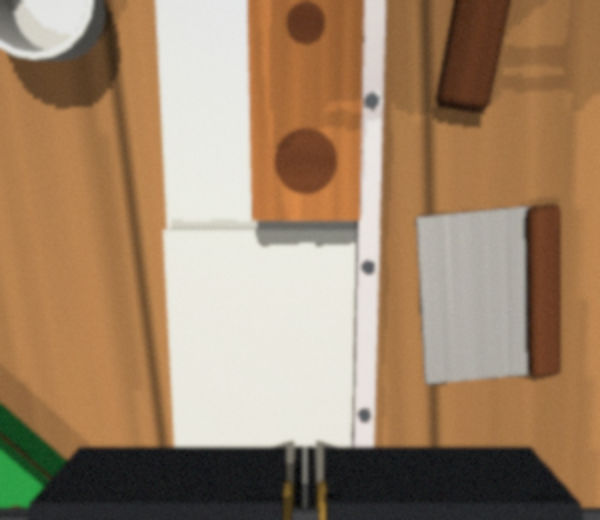

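The block is home against the fence. Its discs at crop (306,22) and (306,160) put it within 1 mm of the seat, and the scraper, rest and cup look undisturbed.

```bash
python3 -c "
from workcell import r
print(r.job_done())"
```

```text
the job is handed in; nothing more can be done
None
```

The mould is closed and the job handed in at about 40 s: the wooden block measured within 1 mm of the seat and pressed fully home and level over both studs, with no bystander touched; no pass/fail result was returned.

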